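# Line up the lamp batteries on the charging dock and lock them in

### The arm

A 6-joint arm with a two-finger parallel gripper is mounted at the origin on the work surface. World frame = base frame: x ahead of the robot, y to its left, z up, the work surface at z = 0. Lengths are in m, angles in degrees, forces in N, time in s.
With the tool pointing down it reaches from about 0.275 to 0.75 m from the base axis. Payload 10.2 kg.
Tool frame: the origin (TCP) lies at the very end of the fingers, on their centre line; the grasp point (between the pads) lies r.grip_depth behind it (r.grip_depth is the distance from the TCP to the grasp point, in m); z points along the fingers, x is the direction in which the jaws open and shut, and the axes are right-handed (so a half turn about z gives the same grasp; the last joint's range is limited). The gripper opens to 85 mm and grips with 20 to 120 N. Pads are 22 mm wide; open, the fingers measure 114 mm over their backs; the gripper's body (76 mm by 85 mm) begins 54 mm behind the grasp point. The pads swing forward as they close: fully open they stand 13 mm farther back than shut.
Start: joints at [53.892, 17.928, 85.812, -0, 76.261, -12.8], TCP at [0.208, 0.482, 0.231] pointing down, gripper open.
Joint ranges: [-168.41, 168.41], [-55.51, 124.54], [10.69, 146.95], [-70.63, 250.63], [1, 178], [-165.06, 165.06]. Speed limits (degrees/s): [136.94, 136.94, 172.46, 180, 180, 180].

### API

Orientations are given as [roll, pitch, yaw] about the fixed x, y, z axes, in that order (R = Rz(yaw) Ry(pitch) Rx(roll)).
In Python, from station import r gives the robot as it stands.
- The arm moves only by the tool apply_moves, never from a script. Its argument "steps" is text: rows parted by semicolons, each of 4 numbers parted by spaces: the shift along the tool's x, y, z as a fraction of full scale, then the turn about the tool's z as a fraction of full scale. In form: dx dy dz spin; .... A call has exactly 5 rows; each row shifts and turns the commanded pose from where the row before left it, along the tool's axes as they then stand; what a row does not reach is not made up. Full scale, the value 1, is 0.06 m for a shift and 6 degrees for a turn. A row lasts 1/8 s, in which the tool goes at most 62.5 mm and 10.7 degrees, less where a joint would pass 70% of its speed; a pose out of reach is approached as far as the arm can. A call with a number of a shift or a turn outside -1 to 1 is refused whole. A call with a gripper value outside its range is refused whole. "gripper" is the gripper command: -1 is shut, 1 is fully open, values between are in proportion, set as the call begins (left out, the last holds). The fingers move at their own pace and stop on an object; "newtons" is the grip in N (left out, the last holds). Time passes only in rows, so rows that do not move let the fingers close, or fill a call up. It gives the time, the measured TCP pose, the force and the opening at its end, in the units of the state.
- r.observe(): the state, without advancing time (a new reading comes with each control period).
- r.read_camera(name): name is "side" or "top"; returns the picture (480x640x3 uint8, blue, green, red); there is no depth.
- r.camera_info(name): a dict with "mtx" (3x3 intrinsics, pixels), "extrinsics" (4x4, takes a point from camera to world coordinates). Camera axes: x right, y up, looking along -z (the intrinsics and any distortion apply to the point x, -y, -z); pixel columns grow to the right and rows downward; lengths in m; the calibration is good to about 2 mm. A picture is of the moment at which its call begins. camera_info takes no time and is no camera call.
- r.close_job(): hands the job in, once; it reports no verdict.
The state is a dict: "t": time; "joint_pos": joint angles; "dq": joint speeds; "joint_efforts": joint torques, N m; "position": TCP position; "eef_rot": TCP orientation; "force": force on the tool from outside, world axes, zero at the start; "ft_torque": the same for the moment, N m; "width": finger opening in m.
Only numpy, scipy, OpenCV 4.12 (cv2) and the standard library are available. Lean on these libraries where they do the work, as an engineer would, in place of code of your own. Each camera call takes 0.05 s, during which the arm holds its last target. There are 200 camera calls.

### The job

Line up all three lamp battery packs in an even row on the charging dock, one squarely in front of each pair of brass contacts, lying flat with its black nose flush against the contact rail: nudge the two that lie on the dock plate into place without lifting them off it, and fetch the third from its slot in the hex-key tray. With the row in place, push the keeper bar fully home behind the packs, and only then turn the latch a quarter turn to lock it across the keeper. Leave the other things on the bench and in the tray where they are.

Things in the scene. Friction and masses are not known exactly. Their poses are not given: they have to be found in the camera images.
- dock: charging dock, fixed: a grey plate 8 mm thick, from x = -150 to +65 and y = -135 to +135 mm of its frame (a lobe under the latch reaches y = +164). Origin on the bench under the home centre of the middle pack; +x points from the keeper bar to the contact rail
- rail (a point): middle of the black contact rail's face (dock x = +33 mm), on the plate's top. The rail runs along y, its top 38 mm above the bench; behind it stands the charger housing, dock x = 47 to 92, 46 mm high. Three pairs of brass contacts on the rail, at y = -80, 0 and +80 mm
- station_1 (a point): point on the plate's top face where the underside centre of a pack lies when home at the first contact pair (dock y = -80 mm); axes as the dock's, a pack at home has the same axes, its nose pointing along +x
- station_2 (a point): the same for the middle contact pair (dock y = 0)
- station_3 (a point): the same for the third contact pair (dock y = +80 mm)
- keeper (a joint): slide of the keeper bar, m: 0 fully withdrawn, 0.090 fully home (then 3 mm of play in all is left along the packs); it grows as the bar moves along the dock's +x towards the packs. About 2 N of friction.
- keeper_back (a point): centre of the keeper bar's rear (dock -x) face, 12 mm above the plate; moves with the bar. The bar is aluminium, 210 mm long along y, 16 mm thick in x, top 20 mm above the plate, with a tab 50 long, 10 thick rising to 32 mm above the plate in the middle
- latch (a joint): turn-latch, rad: 0 open (tongue along the dock's +x, beside the keeper), 1.571 locked (tongue along the dock's -y, across behind the keeper's end); it grows clockwise seen from above
- latch_grip (a point): on the latch's vertical axis (dock x = -64, y = +142 mm), 48 mm above the bench, in the middle of its upright black thumb bar: 40 long (the point's x, the way the tongue points), 10 thick (its y), from 32 to 60 mm above the bench; turns with the latch
- pack_1: aluminium lamp battery pack, a flat block 64 long (its x) x 40 wide (y) x 24 high (z) mm; origin at the centre of its underside; its +x end is a black plastic nose 11 mm long, 30 wide, 20 high with two brass pads. About 160 g. All three are alike. Starts loose and crooked on the dock plate, nose roughly towards the rail.
- pack_2: aluminium lamp battery pack, a flat block 64 long (its x) x 40 wide (y) x 24 high (z) mm; origin at the centre of its underside; its +x end is a black plastic nose 11 mm long, 30 wide, 20 high with two brass pads. About 160 g. All three are alike. Starts loose and crooked on the dock plate, nose roughly towards the rail.
- pack_3: aluminium lamp battery pack, a flat block 64 long (its x) x 40 wide (y) x 24 high (z) mm; origin at the centre of its underside; its +x end is a black plastic nose 11 mm long, 30 wide, 20 high with two brass pads. About 160 g. All three are alike. Starts in the tray's slot, its long side along the slot, nose towards the tray's front (-x).
- pack_1_nose (a point): centre of the nose's end face of pack_1 (32 mm ahead of its origin, 12 mm up)
- pack_2_nose (a point): centre of the nose's end face of pack_2 (32 mm ahead of its origin, 12 mm up)
- pack_3_nose (a point): centre of the nose's end face of pack_3 (32 mm ahead of its origin, 12 mm up)
- tray: shallow open plywood hex-key tray, fixed, 170 (x) x 126 (y) mm, walls 4 thick, 34 high, floor 4 mm; origin under its centre, a small steel pull on its front (-x). A divider along x parts the pack's slot (+y side) from the hex keys (-y side). It stands left or right of the dock, the bottle cage on the other side
- slot (a point): centre of the slot's floor (4 mm above the bench), axes as the tray's; the slot is 162 long (x), 54 wide inside, walls 34 mm above the bench
- bottle_cage: bystander: blue aluminium bottle cage lying on its back, 138 (x) x 85 (y) x 72 high mm, origin under its centre
- reflector: bystander: flat orange reflector, 45 (x) x 92 (y) x 14 mm, origin under its centre
- grip: bystander: grey silicone handlebar grip, lying along its y, 125 long, 38 mm across, origin under its centre
- pedal_wrench: bystander: steel pedal wrench lying crosswise on top of the charger housing, along its y, 265 long, 36 wide, 14 mm high (top 60 mm above the bench), origin under its centre
- hexkey_long: bystander: L-shaped steel hex key in the tray, 125 x 26 x 8 mm, long arm along its x
- hexkey_short: bystander: L-shaped steel hex key in the tray, 85 x 22 x 6 mm
Not all that is in view belongs to the job. Leave any pink or red look-alike of the pack_1 alone.

How it is judged:
By the outcome, as a careful person would: the job done as asked, in the order asked, and still so for the second after the job is handed in, with the robot touching nothing.
It also fails if it takes over 72 s, if anything falls off the work surface, if the arm or the gripper's body presses on something with over 40 N, if the wrist force passes 120 N, or if a joint passes its speed limit or range.

## Working session

There is one attempt and no reset: what is moved stays moved. The work goes in short steps, Python scripts to look and compute and a tool call to move; the robot and the scene stay as the last step left them, time stands still between calls to the robot, and variables do not carry over. Pictures are saved under pics/ and viewed, about 8 in all and at most 12, crops included, and the job is handed in when it is done.

Besides the shell and the picture viewer there is one more tool, called as name(argument=value, ...) on one line, values as JSON. apply_moves: Moves the arm, as the interface text tells. Shift numbers are shares of 0.06 m and turn numbers shares of 6 degrees, none past 1 either way. Its arguments: {"type":"object","properties":{"steps":{"type":"string"},"gripper":{"type":"number"},"newtons":{"type":"number"}},"required":["steps"]}

```bash
ls; mkdir -p pics; python3 - <<'E'
from station import r
import cv2
for n in("top","side"):
    cv2.imwrite(f"pics/{n}0.png",r.read_camera(n)); c=r.camera_info(n); print(n,c)
print(r.observe(),r.grip_depth)
E
```

```text
pics
top {'mtx': array([[490.76056217,   0.        , 326.67036514],
       [  0.        , 490.76056217, 241.58387414],
       [  0.        ,   0.        ,   1.        ]]), 'extrinsics': array([[ 0.01117825,  0.98924884, -0.14581421,  0.38340215],
       [-0.99977241,  0.0137068 ,  0.01634769,  0.02438927],
       [ 0.01817058,  0.14559828,  0.98917692,  1.23823734],
       [ 0.        ,  0.        ,  0.        ,  1.        ]])}
side {'mtx': array([[483.78776431,   0.        , 326.94501408],
       [  0.        , 483.78776431, 244.90128519],
       [  0.        ,   0.        ,   1.        ]]), 'extrinsics': array([[-0.99865588,  0.04382048, -0.02768027,  0.53306474],
       [-0.04764066, -0.5657018 ,  0.82323256,  0.77061817],
       [ 0.02041567,  0.82344474,  0.56702906,  0.58226542],
       [ 0.        ,  0.        ,  0.        ,  1.        ]])}
{'t': 0.1, 'joint_pos': array([ 5.38921584e+01,  1.79581431e+01,  8.58497645e+01, -1.05157367e-03,
        7.62614320e+01, -1.28011982e+01]), 'dq': array([ 0.02257546, -0.10904619, -0.1042164 , -0.13697375,  0.04468258,
        0.01281884]), 'joint_efforts': array([ 1.60742104e-03, -4.12902868e+01, -2.60147023e+01, -2.82511064e-04,
        2.98600367e-03,  4.46526246e-05]), 'position': array([0.20760302, 0.48195571, 0.23077458]), 'eef_rot': array([-1.79985632e+02,  6.78424320e-02,  6.66936154e+01]), 'force': array([-0.24811763,  0.06696626,  0.66452816]), 'ft_torque': array([-0.02109313,  0.00941741, -0.00534669]), 'width': 0.08511459063962047} 0.0187
```

View pics/top0.png

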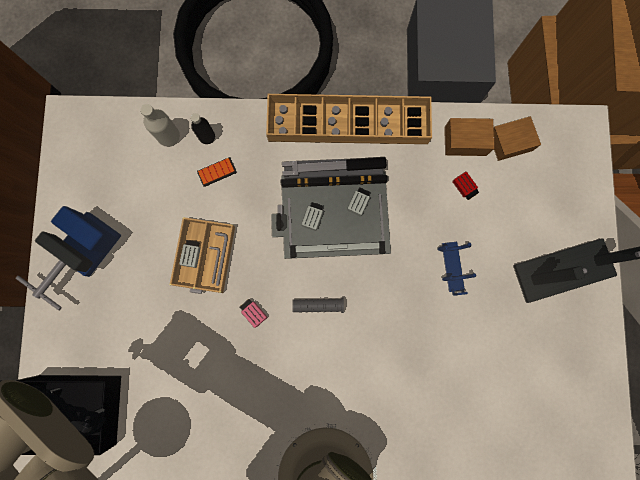

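View pics/side0.png

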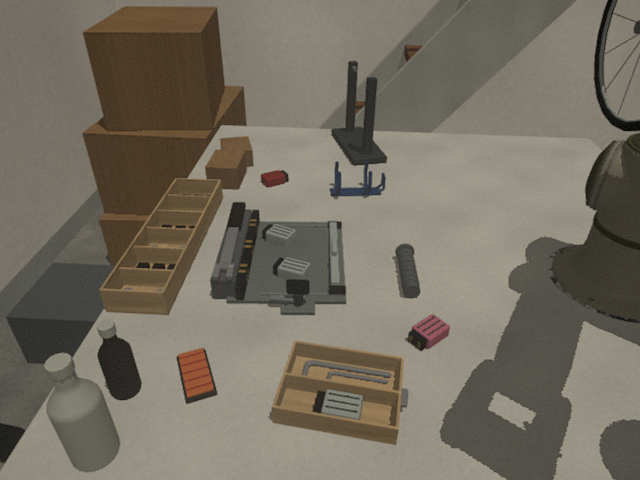

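The top view shows the dock at about (335,210) with its rail on the far side, the keeper at row 248 and the latch at (280,222). The two loose packs are at (313,216) and (359,201), and the tray slot pack is at (189,254). Next I'll zoom in.

```bash
cat > h.py <<'E'
import numpy as np, cv2
from station import r
def ray(n,u,v,z):
    c=r.camera_info(n);K=c["mtx"];E=c["extrinsics"]
    d=E[:3,:3]@np.array([(u-K[0,2])/K[0,0],-(v-K[1,2])/K[1,1],-1.]);o=E[:3,3]
    return o+d*(z-o[2])/d[2]
def proj(n,p):
    c=r.camera_info(n);K=c["mtx"];E=c["extrinsics"]
    q=E[:3,:3].T@(np.array(p)-E[:3,3]);return np.array([K[0,0]*q[0]/-q[2]+K[0,2],K[1,1]*q[1]/q[2]+K[1,2]])
E
python3 - <<'E'
import cv2
a=cv2.imread('pics/top0.png')
cv2.imwrite('pics/c1.png',cv2.resize(a[145:270,260:400],None,fx=5.6,fy=4.7*0+5.6*0.8571428,interpolation=cv2.INTER_CUBIC) if 0 else cv2.resize(a[148:268,265:400],None,fx=5,fy=5,interpolation=cv2.INTER_CUBIC))
b=cv2.imread('pics/side0.png')
t=cv2.resize(a[205:305,160:250],None,fx=4,fy=4,interpolation=cv2.INTER_CUBIC)
s=cv2.resize(b[190:320,205:355],None,fx=2.9,fy=3.0769,interpolation=cv2.INTER_CUBIC)
cv2.imwrite('pics/c2.png',cv2.hconcat([t,s[:400]]))
E
```

```text
(no output)
```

View pics/c1.png

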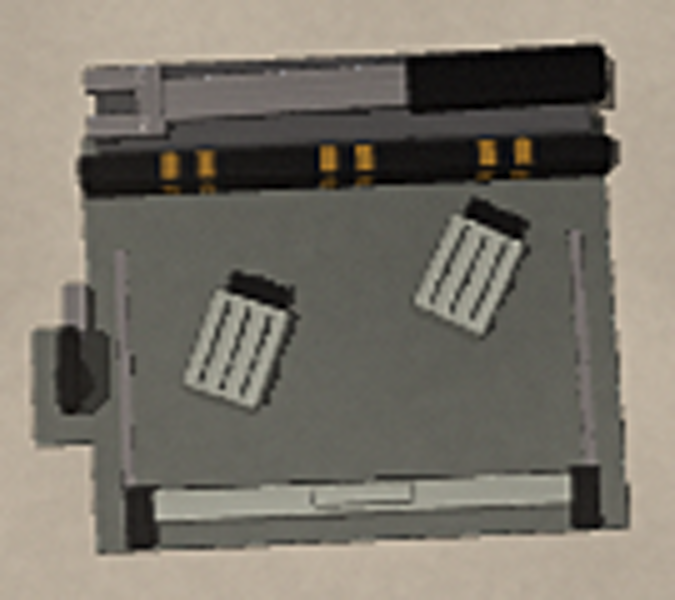

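View pics/c2.png

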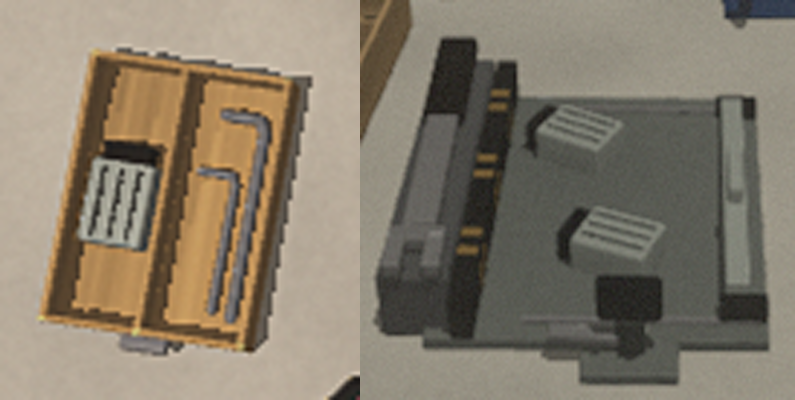

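The dock crop shows both loose packs yawed about -20 to -30°, with the keeper withdrawn. In the tray crop the pack's black nose appears at the far end, away from the pull, which disagrees with the text. Now to measure.

```bash
cat > meas.py <<'E'
from h import *
def blobs(img,lo=135,amin=60):
    hsv=cv2.cvtColor(img,cv2.COLOR_BGR2HSV)
    return hsv
a=cv2.imread('pics/top0.png')
C=lambda x,y:(x/5+265,y/5+148)
P={}
for k,(x,y,z) in dict(BL=(98,551,.008),BR=(628,526,.008),railL=(83,194,.038),railR=(612,178,.038),keepL=(156,519,.028),keepR=(571,500,.028),tab=(362,496,.040),latch=(69,370,.060)).items():
    P[k]=ray("top",*C(x,y),z)[:2];print(k,P[k].round(4))
for n,(A,B) in dict(edge=("BR","BL"),rail=("railR","railL"),keep=("keepR","keepL")).items():
    d=P[B]-P[A];print(n,np.linalg.norm(d).round(4),np.degrees(np.arctan2(-d[0],d[1])).round(2))
hsv=cv2.cvtColor(a,cv2.COLOR_BGR2HSV)
m=cv2.inRange(hsv,(12,120,80),(30,255,255));m[:170]=0;m[195:]=0;m[:,:290]=0;m[:,385:]=0
n,l,s,c=cv2.connectedComponentsWithStats(m)
for i in range(1,n):
    if s[i,4]>5: print("brass",c[i],s[i,4],ray("top",*c[i],.038)[:2].round(4))
S=4
big=cv2.resize(a,None,fx=S,fy=S,interpolation=cv2.INTER_CUBIC)
g=cv2.cvtColor(big,cv2.COLOR_BGR2HSV)
for nm,(x0,y0,x1,y1,z) in dict(L=(298,198,330,235,.032),R=(344,182,375,222,.032),T=(178,232,202,272,.028)).items():
    sub=g[y0*S:y1*S,x0*S:x1*S]
    m=((sub[...,2]>(125 if nm!='T' else 120))&(sub[...,1]<(60))).astype(np.uint8)
    m=cv2.morphologyEx(m,cv2.MORPH_CLOSE,np.ones((15,15)))
    m=cv2.morphologyEx(m,cv2.MORPH_OPEN,np.ones((9,9)))
    cs=max(cv2.findContours(m,cv2.RETR_EXTERNAL,2)[0],key=cv2.contourArea)[:,0]
    w=np.array([ray("top",(u+.5)/S-.5+x0,(v+.5)/S-.5+y0,z)[:2] for u,v in cs])
    (ce,sz,an)=cv2.minAreaRect((w*1000).astype(np.float32))
    print(nm,np.round(ce,1),np.round(sz,1),round(an,1))
t=lambda x,y:(x/4+160,y/4+205)
for k,p in dict(tl=(92,50),tr=(308,80),bl=(42,318),br=(250,350),pull=(148,345)).items(): print(k,ray("top",*t(*p),.034)[:2].round(4))
E
python3 meas.py
```

```text
BL [0.521  0.1095]
BR [ 0.5373 -0.1581]
railL [0.6977 0.1192]
railR [ 0.7103 -0.147 ]
keepL [0.5351 0.0798]
keepR [ 0.5474 -0.1268]
tab [ 0.5464 -0.022 ]
latch [0.6037 0.1221]
edge 0.2681 3.48
rail 0.2665 2.7
keep 0.2069 3.42
brass [369.     177.8125] 16 [ 0.7245 -0.1005]
brass [330. 179.] 15 [ 0.7198 -0.0021]
brass [337.33333333 179.16666667] 18 [ 0.7197 -0.0205]
brass [362. 178.] 15 [ 0.7238 -0.0828]
brass [298.5 180.5] 20 [0.7147 0.0772]
brass [305.875 179.875] 16 [0.7166 0.0587]
L [622.3  42.8] [38.4 51.3] 71.4
R [662.5 -73.8] [37.9 51.5] 66.4
T [523.1 347.4] [42.1 51.9] 81.0
tl [0.6165 0.3622]
tr [0.5995 0.2278]
bl [0.45   0.3836]
br [0.4321 0.2567]
pull [0.4344 0.3186]
```

```bash
cat > go.py <<'E'
# usage: go.py x y z yaw [startyaw-after-spin] : shifts (tool axes AFTER spin) in full-scale units
import sys; from h import *
x,y,z,yw=map(float,sys.argv[1:5]);s=r.observe();p=s["position"]
w=np.radians(yw);d=np.array([x,y,z])-p
print("t",round(s["t"],2),"pos",p.round(4),"rot",s["eef_rot"].round(2),"F",s["force"].round(1),"w",round(s["width"],4))
print("spin",round(-((yw-s["eef_rot"][2]+180)%360-180)/6,3),"shift",(np.array([np.cos(w)*d[0]+np.sin(w)*d[1],np.sin(w)*d[0]-np.cos(w)*d[1],-d[2]])/.06).round(3))
E
python3 go.py .622 .043 .10 71.4
```

```text
t 0.1 pos [0.2076 0.482  0.2308] rot [-1.7999e+02  7.0000e-02  6.6690e+01] F [-0.2  0.1  0.7] w 0.0851
spin -0.784 shift [-4.731  8.879  2.18 ]
```

apply_moves(steps="0 0 0 -0.784; -0.43 0.807 0.1 0; -0.43 0.807 0.1 0; -0.43 0.807 0.2 0; -0.43 0.807 0.2 0", gripper=0.53, newtons=20)

```text
t: 0.72
position: [0.3592, 0.3211, 0.1948]
eef_rot: [-180.0, 0.0, 71.4]
force: [0.4, 1.4, -0.3]
width: 0.0656
```

apply_moves(steps="-0.43 0.807 0.2 0; -0.43 0.807 0.2 0; -0.43 0.807 0.2 0; -0.43 0.807 0.2 0; -0.43 0.807 0.2 0")

```text
t: 1.35
position: [0.5476, 0.1216, 0.1346]
eef_rot: [-180.0, 0.0, 71.4]
force: [-0.3, 0.7, 0.2]
width: 0.0656
```

apply_moves(steps="-0.43 0.807 0.3 0; -0.43 0.807 0.28 0; 0 0 0 0; 0 0 0 0; 0 0 0 0")

```text
t: 1.98
position: [0.6216, 0.0443, 0.1011]
eef_rot: [180.0, -0.0, 71.5]
force: [0.1, -0.0, 0.9]
width: 0.0652
```

```bash
python3 go.py .622 .043 .012 71.4
```

```text
t 1.98 pos [0.6216 0.0443 0.1011] rot [ 1.7998e+02 -1.0000e-02  7.1480e+01] F [ 0.1 -0.   0.9] w 0.0652
spin 0.013 shift [-0.019  0.014  1.485]
```

apply_moves(steps="0 0 0.6 0; 0 0 0.5 0; 0 0 0.37 0; 0 0 0 0; 0 0 0 0")

```text
t: 2.6
position: [0.6225, 0.0437, 0.0138]
eef_rot: [179.9, -0.0, 71.4]
force: [-0.2, -0.6, 0.3]
width: 0.0651
```

apply_moves(steps="0 0 0 0; 0 0 0 0; 0 0 0 0; 0 0 0 0; 0 0 0 0", gripper=-0.2)

```text
t: 3.22
position: [0.6225, 0.0432, 0.0135]
eef_rot: [179.9, -0.0, 71.4]
force: [-0.6, -1.0, 7.0]
width: 0.0396
```

```bash
python3 go.py .651 .061 .012 93.2; python3 -c "
from h import *
a=r.read_camera('top');cv2.imwrite('pics/t1.png',a);b=r.read_camera('side')
cv2.imwrite('pics/d1.png',cv2.hconcat([cv2.resize(a[148:268,265:400],None,fx=3,fy=3),cv2.resize(b[190:310,205:340],None,fx=2.9,fy=3)]))"
```

```text
t 3.23 pos [0.6225 0.0432 0.0135] rot [ 1.7991e+02 -2.0000e-02  7.1400e+01] F [-0.6 -1.   7. ] w 0.0396
spin -3.633 shift [0.269 0.491 0.025]
```

View pics/d1.png

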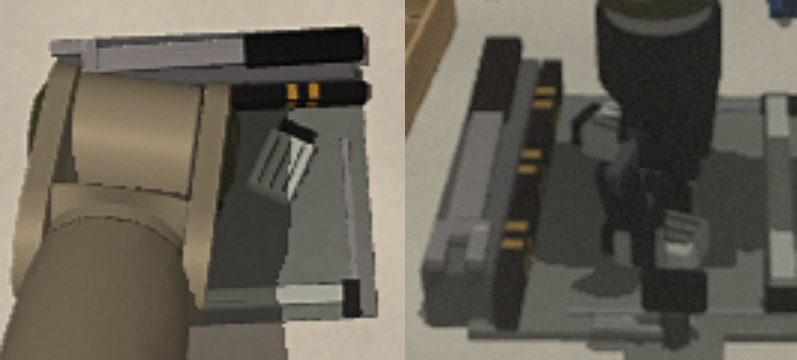

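apply_moves(steps="0 0 0 -0.91; 0 0 0 -0.91; 0 0 0 -0.91; 0 0 0 -0.9; 0 0 0 0")

```text
t: 3.95
position: [0.6228, 0.0432, 0.0135]
eef_rot: [179.9, 0.0, 93.2]
force: [0.2, -0.3, 5.0]
width: 0.0394
```

```bash
python3 go.py .651 .0633 .0135 93.2
```

```text
t 3.95 pos [0.6228 0.0432 0.0135] rot [1.7986e+02 2.0000e-02 9.3240e+01] F [ 0.2 -0.3  5. ] w 0.0394
spin 0.007 shift [0.309 0.488 0.   ]
```

apply_moves(steps="0.155 0.244 0 0; 0.155 0.244 0 0; 0 0.05 0 0; 0 0.05 0 0; 0 0 0 0")

```text
t: 4.58
position: [0.6561, 0.0641, 0.0135]
eef_rot: [-180.0, -0.0, 93.2]
force: [-5.3, 1.2, 8.8]
width: 0.0392
```

apply_moves(steps="0 0.05 0 0; 0 0 0 0; 0 0.05 0 0; 0 0 0 0; 0 0 0 0")

```text
t: 5.2
position: [0.662, 0.0642, 0.0135]
eef_rot: [-180.0, -0.0, 93.2]
force: [-6.1, 0.2, 8.0]
width: 0.0392
```

apply_moves(steps="0 0.05 0 0; 0 0 0 0; 0 0.05 0 0; 0 0 0 0; 0 0 0 0")

```text
t: 5.82
position: [0.668, 0.0645, 0.0135]
eef_rot: [-180.0, 0.0, 93.2]
force: [-5.4, -0.4, 7.3]
width: 0.0393
```

apply_moves(steps="0 0.05 0 0; 0 0 0 0; 0 0 0 0; 0 0 0 0; 0 0 0 0")

```text
t: 6.45
position: [0.6693, 0.0645, 0.0134]
eef_rot: [-179.7, 0.0, 93.2]
force: [-15.8, -0.9, 14.3]
width: 0.0395
```

apply_moves(steps="0 0 0 0; 0 0 0 0; 0 0 0 0; 0 0 -0.8 0; 0 0 -0.8 0", gripper=0.53)

```text
t: 7.08
position: [0.671, 0.0646, 0.1091]
eef_rot: [-179.9, -0.0, 93.2]
force: [0.7, 0.7, 0.5]
width: 0.0654
```

```bash
python3 go.py .6625 -.074 .0135 66.4
```

```text
t 7.08 pos [0.671  0.0646 0.1091] rot [-1.7995e+02 -1.0000e-02  9.3170e+01] F [0.7 0.7 0.5] w 0.0654
spin 4.462 shift [-2.174  0.796  1.594]
```

apply_moves(steps="0 0 0 0.892; 0 0 0 0.892; 0 0 0 0.892; 0 0 0 0.892; 0 0 0 0.894")

```text
t: 7.7
position: [0.6712, 0.0646, 0.1081]
eef_rot: [-180.0, 0.0, 66.2]
force: [0.1, -1.2, 0.3]
width: 0.0657
```

apply_moves(steps="-0.725 0.265 0 0; -0.725 0.265 0 0; -0.725 0.265 0 0; 0 0 0 0; 0 0 0.5 0")

```text
t: 8.32
position: [0.664, -0.0742, 0.08]
eef_rot: [179.7, -0.1, 66.4]
force: [0.0, -1.1, 0.3]
width: 0.0655
```

apply_moves(steps="0 0 0.6 0; 0 0 0.3 0; 0 0 0.19 0; 0 0 0 0; 0 0 0 0")

```text
t: 8.95
position: [0.6633, -0.0741, 0.0141]
eef_rot: [179.9, -0.0, 66.4]
force: [-0.3, -1.0, 1.0]
width: 0.0651
```

apply_moves(steps="0 0 0 0; 0 0 0 0; 0 0 0 0; 0 0 0 0; 0 0 0 0", gripper=-0.2)

```text
t: 9.57
position: [0.6631, -0.0742, 0.0138]
eef_rot: [179.9, -0.0, 66.4]
force: [-0.9, 0.0, 6.0]
width: 0.0395
```

```bash
python3 go.py .6535 -.0972 .0135 93.2
```

```text
t 9.57 pos [ 0.6631 -0.0742  0.0138] rot [ 1.7992e+02 -1.0000e-02  6.6410e+01] F [-0.9  0.   6. ] w 0.0395
spin -4.466 shift [-0.374 -0.181  0.004]
```

apply_moves(steps="0 0 0 -0.893; 0 0 0 -0.893; 0 0 0 -0.893; 0 0 0 -0.893; 0 0 0 -0.893")

```text
t: 10.2
position: [0.6633, -0.0742, 0.0138]
eef_rot: [179.9, 0.0, 93.4]
force: [0.3, 0.5, 5.1]
width: 0.0394
```

apply_moves(steps="-0.12 -0.06 0 0; -0.12 -0.06 0 0; -0.125 -0.06 0 0; 0 0 0 0; 0 0.05 0 0")

```text
t: 10.82
position: [0.6553, -0.0969, 0.0138]
eef_rot: [-179.9, 0.0, 93.1]
force: [-8.5, -0.7, 11.0]
width: 0.0399
```

apply_moves(steps="0 0.05 0 0; 0 0.05 0 0; 0 0.05 0 0; 0 0.05 0 0; 0 0 0 0")

```text
t: 11.45
position: [0.6676, -0.0962, 0.0138]
eef_rot: [-179.9, 0.0, 93.1]
force: [-6.5, -0.2, 10.0]
width: 0.0398
```

apply_moves(steps="0 0.05 0 0; 0 0 0 0; 0 0.05 0 0; 0 0 0 0; 0 0 0 0")

```text
t: 12.08
position: [0.6736, -0.0958, 0.0138]
eef_rot: [-179.9, 0.0, 93.1]
force: [-5.8, -1.1, 9.8]
width: 0.0395
```

apply_moves(steps="0 0.05 0 0; 0 0 0 0; 0 0 0 0; 0 0 0 0; 0 0 0 0")

```text
t: 12.7
position: [0.6766, -0.0957, 0.0138]
eef_rot: [-179.9, 0.0, 93.1]
force: [-6.6, 0.0, 9.6]
width: 0.0395
```

apply_moves(steps="0 0.03 0 0; 0 0 0 0; 0 0.03 0 0; 0 0 0 0; 0 0 0 0")

```text
t: 13.32
position: [0.6793, -0.0955, 0.0138]
eef_rot: [-179.8, 0.0, 93.1]
force: [-11.5, -0.6, 12.0]
width: 0.0397
```

apply_moves(steps="0 0.02 0 0; 0 0 0 0; 0 0 0 0; 0 0 0 0; 0 0 0 0")

```text
t: 13.95
position: [0.6794, -0.0955, 0.0137]
eef_rot: [-179.6, -0.0, 93.1]
force: [-18.3, -1.6, 16.2]
width: 0.0396
```

apply_moves(steps="0 0 0 0; 0 0 0 0; 0 0 0 0; 0 0 -0.8 0; 0 0 -0.8 0", gripper=0.53)

```text
t: 14.58
position: [0.6816, -0.0948, 0.1097]
eef_rot: [-179.9, -0.0, 93.2]
force: [1.0, -0.9, -0.3]
width: 0.0655
```

```bash
python3 go.py .523 .347 .15 93.2; python3 -c "
from h import *
b=r.read_camera('side');cv2.imwrite('pics/s2.png',b)"
```

```text
t 14.57 pos [ 0.6816 -0.0948  0.1097] rot [-1.7994e+02 -2.0000e-02  9.3180e+01] F [ 1.  -0.9 -0.3] w 0.0655
spin -0.003 shift [ 7.5   -2.228 -0.672]
```

apply_moves(steps="0 0 -0.35 0; 0.83 -0.247 -0.32 0; 0.83 -0.247 0 0; 0.83 -0.247 0 0; 0.83 -0.247 0 0", gripper=1)

```text
t: 15.25
position: [0.6108, 0.1022, 0.1489]
eef_rot: [180.0, -0.0, 93.2]
force: [1.0, 0.1, 0.3]
width: 0.0851
```

apply_moves(steps="0.83 -0.247 0 0; 0.83 -0.247 0 0; 0.83 -0.247 0 0; 0.83 -0.247 0 0; 0.83 -0.247 0 0")

```text
t: 15.88
position: [0.523, 0.3468, 0.1489]
eef_rot: [180.0, -0.0, 93.2]
force: [0.4, -0.2, 0.5]
width: 0.0856
```

```bash
python3 - <<'E'
from h import *
a=r.read_camera('top');b=r.read_camera('side');cv2.imwrite('pics/t3.png',a);cv2.imwrite('pics/s3.png',b)
s0=cv2.imread('pics/side0.png')
z=lambda i,f:cv2.resize(i,None,fx=f,fy=f,interpolation=cv2.INTER_CUBIC)
A=z(a[148:248,265:400],2.96);B=z(b[190:290,205:340],2.96);C=z(s0[340:440,270:405],2.96)
T=z(cv2.imread('pics/top0.png')[205:305,130:265],2.96)
cv2.imwrite('pics/d3.png',cv2.vconcat([cv2.hconcat([A,B]),cv2.hconcat([C,T])]))
E
python3 go.py .523 .347 .15 93.2
```

```text
t 15.97 pos [0.5215 0.3494 0.1488] rot [-1.7998e+02 -6.0000e-02  9.3470e+01] F [ 0.9 -0.2  0.3] w 0.0851
spin 0.046 shift [-0.041  0.023 -0.02 ]
```

View pics/d3.png

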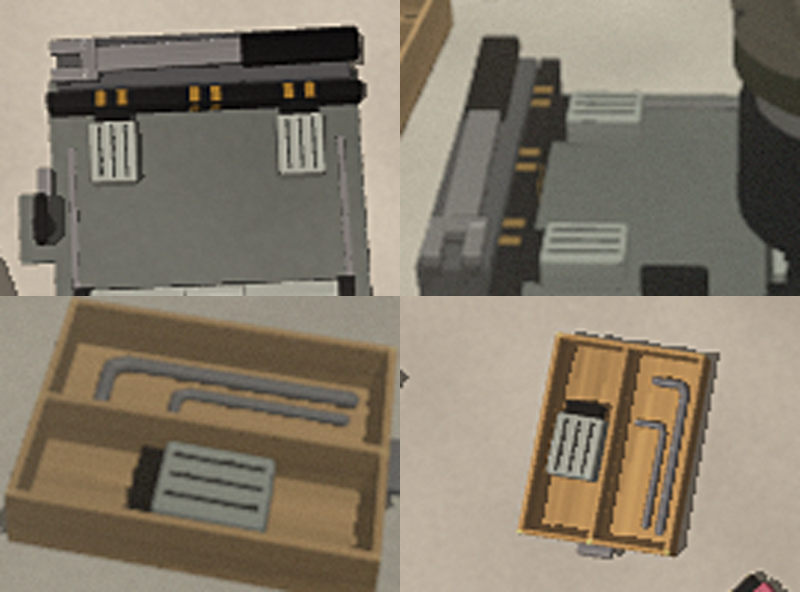

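The pictures agree that the two packs stand square against the rail, in line with the outer contact pairs. In both views the tray pack's nose points away from the pull, to world +x, so I'll go by the images.

apply_moves(steps="0 0 0 1; 0 0 0 1; 0 0 0 1; 0 0 0 1; 0 0 0 1")

```text
t: 16.6
position: [0.524, 0.3447, 0.1489]
eef_rot: [180.0, 0.0, 63.0]
force: [-0.0, -0.4, 1.0]
width: 0.0853
```

apply_moves(steps="0 0 0 1; 0 0 0 1; 0 0 0 1; 0 0 0 1; 0 0 0 1")

```text
t: 17.23
position: [0.524, 0.3446, 0.1488]
eef_rot: [180.0, 0.0, 33.0]
force: [0.8, -0.5, 0.2]
width: 0.0854
```

apply_moves(steps="0 0 0 1; 0 0 0 1; 0 0 0 1; 0 0 0 1; 0 0 0 1")

```text
t: 17.85
position: [0.524, 0.3446, 0.1488]
eef_rot: [180.0, 0.0, 3.0]
force: [0.0, 0.2, 0.6]
width: 0.0855
```

apply_moves(steps="0 0 0 1; 0 0 0 0.9; 0 0 0 0; 0 0 0 0; 0 0 0 0")

```text
t: 18.48
position: [0.5237, 0.3451, 0.149]
eef_rot: [180.0, 0.0, -8.2]
force: [0.2, 0.5, 0.3]
width: 0.0854
```

```bash
python3 go.py .5285 .3465 .007 -8
```

```text
t 18.48 pos [0.5237 0.3451 0.149 ] rot [180.     0.    -8.15] F [0.2 0.5 0.3] w 0.0854
spin -0.026 shift [ 0.075 -0.035  2.367]
```

apply_moves(steps="0.075 -0.035 0 0; 0 0 0.7 0; 0 0 0.7 0; 0 0 0.6 0; 0 0 0.367 0")

```text
t: 19.1
position: [0.5281, 0.3464, 0.0051]
eef_rot: [179.9, 0.1, -8.2]
force: [-0.1, -0.1, 0.6]
width: 0.0853
```

apply_moves(steps="0 0 0 0; 0 0 0 0; 0 0 0 0; 0 0 0 0; 0 0 0 0", gripper=0.2, newtons=40)

```text
t: 19.73
position: [0.5285, 0.3466, 0.0073]
eef_rot: [-180.0, -0.0, -8.2]
force: [-1.0, 0.2, 0.8]
width: 0.063
```

apply_moves(steps="0 0 0 0; 0 0 -0.3 0; 0 0 -0.6 0; 0 0 -0.6 0; 0 0 -0.6 0")

```text
t: 20.35
position: [0.5285, 0.3466, 0.1356]
eef_rot: [-180.0, -0.1, -8.2]
force: [0.9, 0.6, -1.0]
width: 0.063
```

```bash
python3 go.py .652 -.0169 .135 3.2; python3 - <<'E'
from h import *
b=r.read_camera('side');cv2.imwrite('pics/s4.png',b)
a=r.read_camera('top');cv2.imwrite('pics/t4.png',a)
z=lambda i,f:cv2.resize(i,None,fx=f,fy=f,interpolation=cv2.INTER_CUBIC)
cv2.imwrite('pics/d4.png',z(b[230:430,240:440],3))
E
```

```text
t 20.35 pos [0.5285 0.3466 0.1356] rot [-1.7997e+02 -6.0000e-02 -8.2100e+00] F [ 0.9  0.6 -1. ] w 0.063
spin -1.901 shift [1.717 6.164 0.01 ]
```

View pics/d4.png

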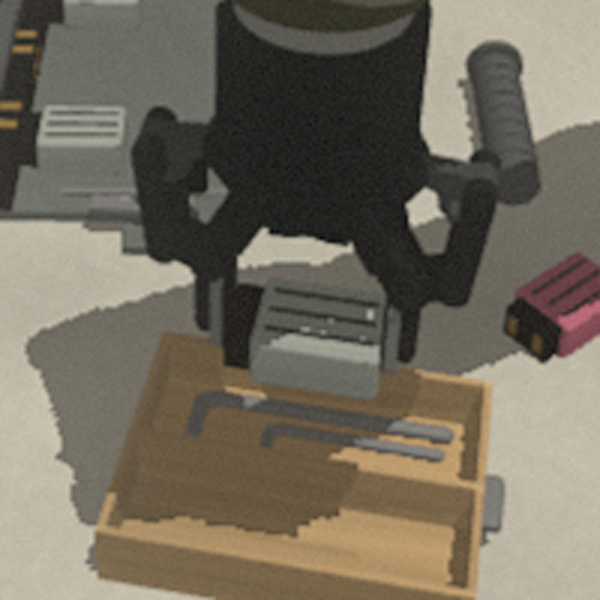

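apply_moves(steps="0 0 0 -0.95; 0 0 0 -0.95; 0.24 0.88 0 0; 0.24 0.88 0 0; 0.24 0.88 0 0")

```text
t: 21.08
position: [0.5804, 0.1892, 0.1327]
eef_rot: [180.0, 0.0, 3.2]
force: [0.9, 0.1, -1.2]
width: 0.0633
```

apply_moves(steps="0.24 0.88 0 0; 0.24 0.88 0 0; 0.24 0.88 0 0; 0.2 0.88 0 0; 0 0 0 0")

```text
t: 21.7
position: [0.6475, -0.0207, 0.1322]
eef_rot: [180.0, 0.0, 2.9]
force: [-0.0, 1.3, -2.1]
width: 0.0627
```

```bash
python3 go.py .647 -.0171 .0120 3.2
```

```text
t 21.7 pos [ 0.6475 -0.0207  0.1322] rot [1.7998e+02 4.0000e-02 2.9300e+00] F [-0.   1.3 -2.1] w 0.0627
spin -0.046 shift [-0.005 -0.061  2.004]
```

apply_moves(steps="0 0 0.6 0; 0 0 0.6 0; 0 0 0.4 0; 0 0 0 0; 0 0 0 0")

```text
t: 22.32
position: [0.6478, -0.0166, 0.0383]
eef_rot: [180.0, -0.1, 3.2]
force: [-0.3, 0.3, -1.5]
width: 0.0632
```

```bash
python3 go.py .647 -.0171 .0120 3.2
```

```text
t 22.32 pos [ 0.6478 -0.0166  0.0383] rot [ 1.7998e+02 -9.0000e-02  3.2200e+00] F [-0.3  0.3 -1.5] w 0.0632
spin 0.004 shift [-0.013  0.007  0.438]
```

Lower, release to 75 mm (0.77), lift.

apply_moves(steps="0 0 0.2 0; 0 0 0.15 0; 0 0 0.08 0; 0 0 0 0; 0 0 0 0")

```text
t: 22.95
position: [0.6473, -0.0169, 0.0114]
eef_rot: [180.0, -0.0, 3.2]
force: [-1.5, 0.3, 0.4]
width: 0.063
```

apply_moves(steps="0 0 0 0; 0 0 0 0; 0 0 0 0; 0 0 0 0; 0 0 -0.3 0", gripper=0.77, newtons=20)

```text
t: 23.58
position: [0.6465, -0.0168, 0.0288]
eef_rot: [-180.0, 0.1, 3.2]
force: [-0.6, 0.1, 0.3]
width: 0.0754
```

apply_moves(steps="0 0 -0.8 0; 0 0 -0.5 0; 0 0 0 -1; 0 0 0 -1; 0 0 0 -1", gripper=0.53)

```text
t: 24.2
position: [0.6475, -0.017, 0.1088]
eef_rot: [180.0, -0.1, 21.4]
force: [-0.8, -0.2, 1.4]
width: 0.0651
```

apply_moves(steps="0 0 0 -1; 0 0 0 -1; 0 0 0 -1; 0 0 0 -1; 0 0 0 -1")

```text
t: 24.82
position: [0.6475, -0.017, 0.1087]
eef_rot: [179.9, -0.0, 51.4]
force: [0.1, 0.2, -0.8]
width: 0.0656
```

apply_moves(steps="0 0 0 -1; 0 0 0 -1; 0 0 0 -1; 0 0 0 -1; 0 0 0 -1")

```text
t: 25.45
position: [0.6475, -0.017, 0.1088]
eef_rot: [179.9, 0.0, 81.4]
force: [0.1, 0.3, 0.1]
width: 0.0655
```

apply_moves(steps="0 0 0 -1; 0 0 0 -1; 0 0 0 0; 0 0 0 0; 0 0 0 0")

```text
t: 26.08
position: [0.6473, -0.017, 0.1075]
eef_rot: [180.0, 0.0, 93.1]
force: [0.8, -0.2, 0.1]
width: 0.0653
```

```bash
python3 go.py .6415 -.0174 .0137 93.2
```

```text
t 26.07 pos [ 0.6473 -0.017   0.1075] rot [179.99   0.    93.13] F [ 0.8 -0.2  0.1] w 0.0653
spin -0.012 shift [-0.002 -0.097  1.564]
```

apply_moves(steps="0 -0.097 0.5 0; 0 0 0.6 0; 0 0 0.3 0; 0 0 0.164 0; 0 0 0 0")

```text
t: 26.7
position: [0.6417, -0.0173, 0.0137]
eef_rot: [180.0, 0.0, 93.2]
force: [0.1, -0.4, 0.1]
width: 0.0655
```

apply_moves(steps="0 0 0 0; 0 0 0 0; 0 0 0 0; 0 0 0 0; 0 0 0 0", gripper=-0.2)

```text
t: 27.32
position: [0.6423, -0.0176, 0.0148]
eef_rot: [179.9, 0.0, 93.2]
force: [-1.1, -1.1, 6.4]
width: 0.04
```

apply_moves(steps="0 0.1 0 0; 0 0.1 0 0; 0 0.1 0 0; 0 0.08 0 0; 0 0 0 0")

```text
t: 27.95
position: [0.6644, -0.016, 0.0148]
eef_rot: [180.0, 0.0, 93.2]
force: [-4.0, -1.0, 8.3]
width: 0.0394
```

```bash
python3 go.py .674 -.0156 .0137 93.2
```

```text
t 27.95 pos [ 0.6644 -0.016   0.0148] rot [1.7999e+02 2.0000e-02 9.3210e+01] F [-4.  -1.   8.3] w 0.0394
spin 0.001 shift [-0.002  0.16   0.018]
```

apply_moves(steps="0 0.05 0 0; 0 0 0 0; 0 0.05 0 0; 0 0 0 0; 0 0 0 0")

```text
t: 28.58
position: [0.6701, -0.0157, 0.0148]
eef_rot: [-180.0, 0.0, 93.2]
force: [-6.1, -0.5, 9.4]
width: 0.0397
```

apply_moves(steps="0 0.03 0 0; 0 0 0 0; 0 0.03 0 0; 0 0 0 0; 0 0 0 0")

```text
t: 29.2
position: [0.6735, -0.0155, 0.0148]
eef_rot: [-180.0, 0.0, 93.2]
force: [-6.8, 0.1, 10.0]
width: 0.0398
```

apply_moves(steps="0 0.03 0 0; 0 0 0 0; 0 0.02 0 0; 0 0 0 0; 0 0 0 0")

```text
t: 29.82
position: [0.6752, -0.0154, 0.0148]
eef_rot: [-179.7, -0.0, 93.2]
force: [-15.1, -1.0, 15.2]
width: 0.0394
```

apply_moves(steps="0 0 0 0; 0 0 0 0; 0 0 0 0; 0 0 -0.8 0; 0 0 -0.8 0", gripper=0.53)

```text
t: 30.45
position: [0.6766, -0.0152, 0.1103]
eef_rot: [-179.9, -0.0, 93.2]
force: [1.2, 0.8, 0.4]
width: 0.0654
```

```bash
python3 go.py .512 -.0248 .018 93.2
```

```text
t 30.45 pos [ 0.6766 -0.0152  0.1103] rot [-1.7995e+02 -1.0000e-02  9.3190e+01] F [1.2 0.8 0.4] w 0.0654
spin -0.001 shift [-0.006 -2.748  1.538]
```

apply_moves(steps="0 -0.9 0 0; 0 -0.9 0 0; 0 -0.9 0 0; 0 -0.05 0 0; 0 0 0 0", gripper=-1)

```text
t: 31.08
position: [0.513, -0.0247, 0.11]
eef_rot: [179.9, 0.0, 93.2]
force: [0.6, 0.1, 0.1]
width: 0.0001
```

```bash
python3 go.py .512 -.0248 .018 93.2;python3 - <<'E'
from h import *
b=r.read_camera('side');cv2.imwrite('pics/s5.png',b)
a=r.read_camera('top');cv2.imwrite('pics/t5.png',a)
z=lambda i,f:cv2.resize(i,None,fx=f,fy=f,interpolation=cv2.INTER_CUBIC)
cv2.imwrite('pics/d5.png',cv2.hconcat([z(a[148:268,265:400],2.96),z(b[190:310,205:340],2.96)]))
E
```

```text
t 31.07 pos [ 0.513  -0.0247  0.11  ] rot [1.799e+02 3.000e-02 9.318e+01] F [0.6 0.1 0.1] w 0.0001
spin -0.003 shift [-0.    -0.017  1.534]
```

View pics/d5.png

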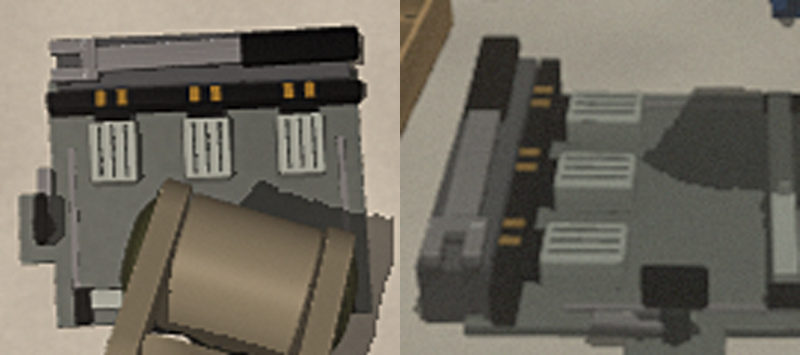

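The row is even, with one pack in front of each contact pair. A quick numeric check before I push the keeper.

```bash
cat > chk.py <<'E'
import sys
from h import *
a=cv2.imread(sys.argv[1]);S=4
g=cv2.cvtColor(cv2.resize(a,None,fx=S,fy=S,interpolation=cv2.INTER_CUBIC),cv2.COLOR_BGR2HSV)
x0,y0,x1,y1=290,182,380,212
sub=g[y0*S:y1*S,x0*S:x1*S]
m=((sub[...,2]>118)&(sub[...,1]<60)).astype(np.uint8)
m=cv2.morphologyEx(m,cv2.MORPH_CLOSE,np.ones((13,13)));m=cv2.morphologyEx(m,cv2.MORPH_OPEN,np.ones((15,15)))
th=np.radians(3.2);R=np.array([[np.cos(th),np.sin(th)],[-np.sin(th),np.cos(th)]])
for c in cv2.findContours(m,cv2.RETR_EXTERNAL,2)[0]:
    if cv2.contourArea(c)<2000: continue
    w=np.array([ray("top",(u+.5)/S-.5+x0,(v+.5)/S-.5+y0,.032)[:2] for u,v in c[:,0]])
    q=cv2.minAreaRect((w*1000).astype(np.float32));print(np.round(q[0],1),np.round(q[1],1),round(q[2],1),"dock",(R@(np.array(q[0])-[677,-15.5])).round(1))
m=((g[...,0]>11)&(g[...,0]<30)&(g[...,1]>120)&(g[...,2]>80)).astype(np.uint8);m[:172*S]=0;m[183*S:]=0;m[:,:290*S]=0;m[:,385*S:]=0
n,l,s,c=cv2.connectedComponentsWithStats(m)
p=sorted([tuple(c[i]) for i in range(1,n) if s[i,4]>60])
print("brass",[ (R@(ray("top",u/S-.4,v/S-.4,.038)[:2]*1000-[677,-15.5])).round(1) for u,v in p])
E
python3 chk.py pics/t5.png
```

```text
[669.3  66.5] [50.9 39.6] 1.2 dock [-3.1 82.3]
[673.8 -13.7] [51.  39.1] 0.9 dock [-3.1  2. ]
[678.8 -93.8] [50.9 38.2] 2.1 dock [ -2.5 -78.3]
brass [array([43.3, 90.5]), array([43.3, 72.3]), array([43.1, 10.6]), array([42.7, -7.5]), array([ 42.7, -69.8]), array([ 42.9, -87.8])]
```

apply_moves(steps="0 -0.017 0.6 0; 0 0 0.6 0; 0 0 0.33 0; 0 0 0 0; 0 0.15 0 0")

```text
t: 31.8
position: [0.5211, -0.0242, 0.0184]
eef_rot: [179.9, 0.0, 93.2]
force: [-0.0, -0.6, 0.4]
width: 0.0002
```

Packs sit within 1 mm of the brass pair centres (82.3/2.0/-78.3 against 81.4/1.5/-78.8, same camera). Now the keeper.

apply_moves(steps="0 0.1 0 0; 0 0.1 0 0; 0 0.1 0 0; 0 0.1 0 0; 0 0.1 0 0")

```text
t: 32.42
position: [0.5503, -0.0223, 0.0177]
eef_rot: [-180.0, -0.0, 93.2]
force: [-2.7, 0.9, 2.1]
width: 0.0002
```

apply_moves(steps="0 0.15 0 0; 0 0.15 0 0; 0 0.15 0 0; 0 0.15 0 0; 0 0.15 0 0")

```text
t: 33.05
position: [0.5955, -0.0197, 0.0175]
eef_rot: [-180.0, -0.0, 93.2]
force: [-3.7, 2.4, 0.9]
width: -0.0002
```

```bash
python3 go.py .618 -.019 .018 93.2
```

```text
t 33.05 pos [ 0.5955 -0.0197  0.0175] rot [-1.7999e+02 -1.0000e-02  9.3200e+01] F [-3.7  2.4  0.9] w -0.0002
spin -0.001 shift [-0.009  0.376 -0.008]
```

apply_moves(steps="0 0.1 0 0; 0 0.1 0 0; 0 0.05 0 0; 0 0 0 0; 0 0 0 0")

```text
t: 33.67
position: [0.6102, -0.0193, 0.0178]
eef_rot: [179.9, 0.0, 93.2]
force: [0.6, 0.3, -0.9]
width: -0.0001
```

apply_moves(steps="0 0.05 0 0; 0 0 0 0; 0 0.03 0 0; 0 0 0 0; 0 0 0 0")

```text
t: 34.3
position: [0.6148, -0.0188, 0.0176]
eef_rot: [180.0, 0.0, 93.2]
force: [-0.2, -0.9, 0.1]
width: -0.0002
```

apply_moves(steps="0 0.04 0 0; 0 0 0 0; 0 0.04 0 0; 0 0 0 0; 0 0 0 0")

```text
t: 34.92
position: [0.6186, -0.0185, 0.0175]
eef_rot: [-179.8, -0.0, 93.2]
force: [-5.9, -0.9, 3.6]
width: -0.0001
```

apply_moves(steps="0 0.02 0 0; 0 0 0 0; 0 0.02 0 0; 0 0 0 0; 0 0 0 0")

```text
t: 35.55
position: [0.6188, -0.0185, 0.0175]
eef_rot: [-179.5, -0.0, 93.2]
force: [-21.4, -2.1, 12.5]
width: -0.0004
```

apply_moves(steps="0 0 0 0; 0 0 0 0; 0 0 0 0; 0 0 0 0; 0 0 0 0")

```text
t: 36.17
position: [0.6188, -0.0184, 0.0175]
eef_rot: [-179.5, -0.0, 93.2]
force: [-19.1, -3.2, 12.3]
width: 0.0
```

apply_moves(steps="0 -0.1 0 0; 0 -0.1 0 0; 0 0 -0.8 0; 0 0 -0.8 0; 0 0 0 0")

```text
t: 36.8
position: [0.6118, -0.0193, 0.1176]
eef_rot: [179.6, 0.1, 93.2]
force: [0.9, 0.2, 0.5]
width: -0.0
```

```bash
python3 go.py .6045 .1225 .037 93.2; python3 chk.py pics/t5.png >/dev/null; python3 - <<'E'
from h import *
a=r.read_camera('top');cv2.imwrite('pics/t6.png',a);b=r.read_camera('side')
z=lambda i,f:cv2.resize(i,None,fx=f,fy=f,interpolation=cv2.INTER_CUBIC)
cv2.imwrite('pics/d6.png',cv2.hconcat([z(a[148:268,265:400],2.96),z(b[190:310,205:340],2.96)]))
E
```

```text
t 36.8 pos [ 0.6118 -0.0193  0.1176] rot [1.7955e+02 1.2000e-01 9.3200e+01] F [0.9 0.2 0.5] w -0.0
spin 0.0 shift [2.367 0.01  1.343]
```

View pics/d6.png

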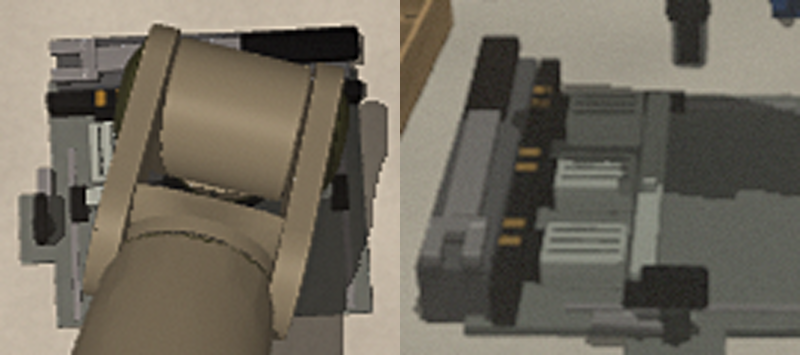

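The keeper is home right behind the packs. Next is the latch.

apply_moves(steps="0.8 0 0 0; 0.8 0 0 0; 0.767 0 0 0; 0 0 0 0; 0 0 0 0", gripper=-0.25)

```text
t: 37.52
position: [0.6017, 0.1222, 0.1125]
eef_rot: [-179.9, 0.0, 93.2]
force: [-0.5, -0.5, 0.9]
width: 0.032
```

```bash
python3 go.py .6045 .1225 .037 93.2
```

```text
t 37.52 pos [0.6017 0.1222 0.1125] rot [-1.799e+02  1.000e-02  9.319e+01] F [-0.5 -0.5  0.9] w 0.032
spin -0.002 shift [0.003 0.048 1.259]
```

apply_moves(steps="0 0.048 0.4 0; 0 0 0.4 0; 0 0 0.3 0; 0 0 0.159 0; 0 0 0 0")

```text
t: 38.15
position: [0.6048, 0.1226, 0.0377]
eef_rot: [-180.0, -0.0, 93.2]
force: [0.3, 0.3, -0.3]
width: 0.0317
```

apply_moves(steps="0 0 0 0; 0 0 0 0; 0 0 0 0; 0 0 0 0; 0 0 0 0", gripper=-1)

```text
t: 38.78
position: [0.6055, 0.1226, 0.039]
eef_rot: [179.9, 0.0, 93.2]
force: [-0.3, -3.4, 5.5]
width: 0.0094
```

apply_moves(steps="0 0 0 0.6; 0 0 0 0.6; 0 0 0 0.6; 0 0 0 0.6; 0 0 0 0.6")

```text
t: 39.4
position: [0.6055, 0.123, 0.039]
eef_rot: [179.9, -0.0, 75.1]
force: [1.6, -1.2, 5.9]
width: 0.0094
```

apply_moves(steps="0 0 0 0.8; 0 0 0 0.8; 0 0 0 0.8; 0 0 0 0.8; 0 0 0 0.8")

```text
t: 40.02
position: [0.6058, 0.1236, 0.039]
eef_rot: [179.9, -0.2, 51.0]
force: [2.4, 2.0, 4.5]
width: 0.0094
```

apply_moves(steps="0 0 0 0.8; 0 0 0 0.8; 0 0 0 0.8; 0 0 0 0.8; 0 0 0 0.8")

```text
t: 40.65
position: [0.6062, 0.1239, 0.039]
eef_rot: [180.0, -0.3, 27.0]
force: [5.2, 3.4, 1.9]
width: 0.0094
```

```bash
python3 go.py .605 .1226 .039 3.2; python3 -c "
from station import r
print(r.observe()['ft_torque'])"
```

```text
t 40.65 pos [0.6062 0.1239 0.039 ] rot [179.97  -0.27  27.04] F [5.2 3.4 1.9] w 0.0094
spin 3.974 shift [-0.022  0.021  0.001]
[ 0.61150862 -0.90365628  0.05718432]
```

apply_moves(steps="0 0 0 0.8; 0 0 0 0.8; 0 0 0 0.8; 0 0 0 0.8; 0 0 0 0.8")

```text
t: 41.28
position: [0.6068, 0.1241, 0.0391]
eef_rot: [-179.9, -0.3, 3.0]
force: [8.9, 5.6, 0.6]
width: 0.0094
```

apply_moves(steps="0 0 0 0.2; 0 0 0 0.2; 0 0 0 0; 0 0 0 0; 0 0 0 0")

```text
t: 41.9
position: [0.6068, 0.1241, 0.0391]
eef_rot: [-179.9, -0.3, 0.9]
force: [8.4, 5.0, 0.2]
width: 0.0097
```

```bash
python3 go.py .605 .1226 .039 3.2; python3 -c "
from station import r
print(r.observe()['ft_torque'])"
```

```text
t 41.9 pos [0.6068 0.1241 0.0391] rot [-179.92   -0.35    0.91] F [8.4 5.  0.2] w 0.0097
spin -0.382 shift [-0.031  0.023  0.002]
[ 0.78925129 -1.31388573  0.84989012]
```

apply_moves(steps="0 0 0 0; 0 0 0 0; 0 0 0 0; 0 0 -0.6 0; 0 0 -0.9 0", gripper=-0.3)

```text
t: 42.52
position: [0.6039, 0.1228, 0.1278]
eef_rot: [-180.0, 0.2, 0.8]
force: [0.2, -0.6, 0.8]
width: 0.0297
```

apply_moves(steps="0 0 -0.6 0; -0.9 0 0 0; -0.9 0 0 0; -0.9 0 0 0; -0.9 -0.3 0 0")

```text
t: 43.15
position: [0.3868, 0.1376, 0.164]
eef_rot: [-180.0, -0.0, 0.7]
force: [0.5, 0.8, 1.5]
width: 0.0301
```

apply_moves(steps="0 -0.95 0 0; 0 -0.95 0 0; 0 -0.95 0 0; 0 0 0 0; 0 0 0 0")

```text
t: 43.78
position: [0.386, 0.3085, 0.1639]
eef_rot: [180.0, 0.0, 0.8]
force: [-0.3, -0.2, 0.1]
width: 0.03
```

```bash
python3 - <<'E'
from h import *
a=r.read_camera('top');cv2.imwrite('pics/t7.png',a);b=r.read_camera('side')
z=lambda i,f:cv2.resize(i,None,fx=f,fy=f,interpolation=cv2.INTER_CUBIC)
cv2.imwrite('pics/d7.png',cv2.vconcat([cv2.hconcat([z(a[148:268,265:400],2.96),z(b[190:310,205:340],2.96)]),cv2.resize(cv2.hconcat([a[130:330],b[140:340]]),(798,125))]))
o=r.observe();print(o['t'],o['force'])
E
python3 chk.py pics/t7.png
```

```text
[665.9  62.9] [57.9 47.6] 0.9 dock [-6.7 78.9]
[671.2 -47.9] [ 65.2 142.8] 0.9 dock [ -7.6 -32.1]
brass [array([43.3, 90.5]), array([43.3, 72.3]), array([43.1, 10.6]), array([42.7, -7.5]), array([ 42.7, -69.8]), array([ 42.9, -87.8])]Traceback (most recent call last):
  File "<stdin>", line 4, in <module>
cv2.error: OpenCV(4.12.0) /io/opencv/modules/core/src/matrix_operations.cpp:109: error: (-215:Assertion failed) src[i].dims <= 2 && src[i].cols == src[0].cols && src[i].type() == src[0].type() in function 'vconcat'
```

The check merged the packs with the bright keeper, so I'll crop above the keeper's row.

```bash
python3 - <<'E'
from h import *
a=cv2.imread('pics/t7.png');b=r.read_camera('side')
z=lambda i,w,h:cv2.resize(i,(w,h),interpolation=cv2.INTER_CUBIC)
cv2.imwrite('pics/d7.png',cv2.vconcat([cv2.hconcat([z(a[148:268,265:400],400,356),z(b[190:310,205:340],400,356)]),cv2.hconcat([z(a[100:340],400,150),z(b[140:440],400,150)])]))
print(r.observe()['t'])
E
sed -i 's/290,182,380,212/290,182,380,207/' chk.py; python3 chk.py pics/t5.png; python3 chk.py pics/t7.png
```

```text
43.925
[672.2  66.6] [45.1 39.7] 0.9 dock [-0.2 82.2]
[675.1 -13.9] [48.4 39.6] 0.9 dock [-1.8  1.7]
[678. -94.] [52.5 38.8] 1.9 dock [ -3.4 -78.5]
brass [array([43.3, 90.5]), array([43.3, 72.3]), array([43.1, 10.6]), array([42.7, -7.5]), array([ 42.7, -69.8]), array([ 42.9, -87.8])]
[672.2  66.6] [45.1 39.7] 0.9 dock [-0.2 82.2]
[675.1 -13.9] [48.4 39.6] 0.9 dock [-1.8  1.7]
[678.1 -94.1] [52.5 39. ] 1.6 dock [ -3.3 -78.5]
brass [array([43.3, 90.5]), array([43.3, 72.3]), array([43.1, 10.6]), array([42.7, -7.5]), array([ 42.7, -69.8]), array([ 42.9, -87.8])]
```

View pics/d7.png

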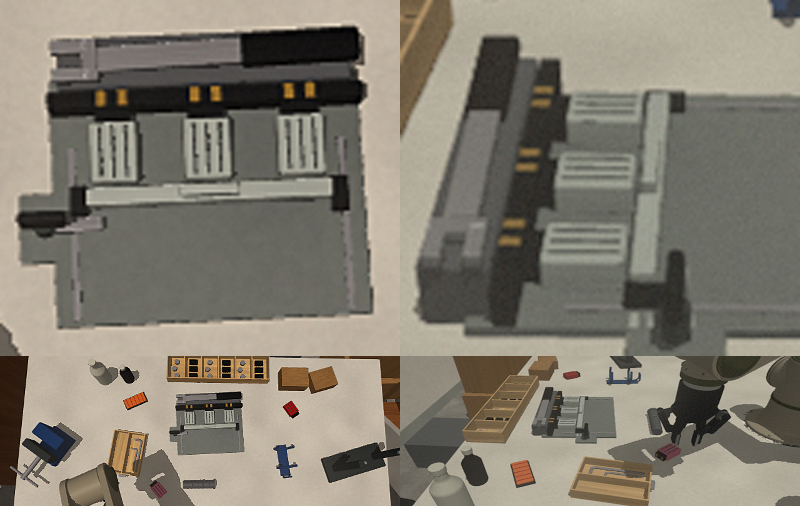

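The row is unmoved, the keeper is home, the latch tongue lies across behind its end, and the arm is clear. Handing in.

```bash
python3 -c "
from station import r
print(r.close_job())"
```

```text
the job is handed in; nothing more can be done
None
```

The job is done and handed in at about 44 s of the 72 s limit. All three packs are lined up on the dock, the keeper is home, and the latch is locked across it. No verdict was reported.

- **Two packs on the plate:** I slid them along the plate, without lifting, to stations 3 and 1. I pushed each one until it met the rail.
- **Tray pack:** I lifted it out lengthwise, set it down in front of the middle station, then slid it in until it met the rail.
- **Keeper:** I pushed it until it stopped hard, at about 20 N.
- **Latch:** I turned it a quarter turn clockwise, ending against its stop.

**Last checks:**
- The packs sit within about 1 mm sideways of the brass pair centres and did not move while the keeper and latch were worked.
- The final pictures show the tongue across behind the keeper's end and the arm clear. The hex keys and other bench items look to be where they were; I compared those by eye only.

**Disagreements:**
- The task text says the tray pack's nose points towards the tray's front. Both cameras showed it pointing away from the pull, so I followed the images and did not turn the pack round.
- The camera measured pack angles 1–2° off the dock's 3.2°. That is within the noise of the pictures, and the gripper itself set the packs at about 3.2°.
- My first check after locking merged the packs with the bright keeper. I fixed that with a tighter crop, and the sideways positions above come from the corrected check.

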